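# Pin the tray onto the condiment stand

### The job

Take the handle pin out of its wooden rest and push it down through the hole of the loose tray and on into the post of the stand below, shifting the tray so that the holes line up, until the pin's collar sits flat on the tray. Feel your way and press only gently: never jam the pin hard against the stand. Let go of the handle at the end, and leave everything else on the worktop where it stands.

Things in the scene. Friction and masses are not known exactly. Their poses are not given: they have to be found in the camera images.
- pin: handle pin, 124 mm long, about 0.09 kg, at the start upright in its rest. Origin at the tip of its nose, z up along it. Steel shaft 10 mm thick, z 0 to 55 mm, nose bevelled to 7 mm over its last 3 mm; steel collar 26 mm across, z 55 to 61; square wooden handle 16 x 16 mm, flat sides facing its x and y, z 61 to 121; small brass cap above
- pin_grip (a point): middle of the pin's wooden handle, 91 mm above its nose, where to grip it
- stand: condiment stand, fixed to the worktop: dark wooden foot 130 x 130 x 12 mm and on it a 50 x 50 mm post with a flat top 50 mm above the worktop; a loose tray lies on the post. Origin in the middle of its underside, on the axis of the vertical 12 mm hole that runs right through post and foot, z up. Pin and stand may press on each other with 40 N at most, of which the spring pads make about 12
- tray_level (a point): point of the stand on the post hole's axis at the height of the tray's floor top, 60 mm above the worktop. The tray (light wood, 150 x 150 mm, floor 10 mm thick, dark rim to 68 mm) cannot lift or turn but slides up to 8 mm each way along the stand's x and y, with a drag of about 2.5 N. This point does not move with the tray
- post_hole (a point): mouth of the post's 12 mm hole, on its axis, 50 mm above the worktop, right under the tray. The tray has a 12 mm hole through the middle of its floor with a 1 mm bevel; at the start the tray lies off centre, so its hole is 4 to 7.5 mm sideways of this point, in a direction that is not measured
- springs (a point): middle of two brass spring pads inside the post, 15 to 33 mm below its top. They grip the shaft, resist the push with about 3 to 10 N and hold the pin where it is let go
- pin_home (a point): where the pin's nose is when the pin is home: on the post's axis, 5 mm above the worktop; the collar then lies flat on the tray floor
- pin_rest: dark wooden block 56 x 56 x 45 mm, fixed, with an 11.5 mm hole 35 mm deep in its top where the pin stands (nose 10 mm above the worktop). Origin at the middle of its underside.
- shaker_salt: glass salt shaker with a grey top, 44 x 44 x 90 mm, bystander, origin under its middle
- shaker_pepper: glass pepper shaker with a grey top and dark contents, 44 x 44 x 90 mm, bystander, origin under its middle
- peeler: dark green vegetable peeler lying flat, 170 x 25 x 18 mm, bystander
There are look-alikes about, which are no part of the job. There is more than one size of the stand; the job needs the larger.

How it is judged:
By the outcome, as a careful person would: the job done as asked, in the order asked, and still so for the second after the job is handed in, with the robot touching nothing.
It also fails if it takes over 53 s, if anything falls off the work surface, if the arm or the gripper's body presses on something with over 40 N, if the wrist force passes 120 N, or if a joint passes its speed limit or range.

### The arm

A 6-joint arm with a two-finger parallel gripper is mounted at the origin on a cart in front of the work surface, level with it; the furniture and walls round the work are solid. World frame = base frame: x ahead of the robot, y to its left, z up, the work surface at z = 0. Lengths are in mm, angles in rad, forces in N, time in s.
With the tool pointing down it reaches from about 300 to 775 mm from the base axis. Payload 14.6 kg.
Tool frame: the origin (TCP) lies on the centre line of the jaws, within the pads' length; the fingertips stand 19 mm ahead of it and the grasp point (between the pads) is the TCP (bot.tip_reach is the distance from the TCP to the fingertips, in mm); y points along the fingers, x is the direction in which the jaws open and shut, and the axes are right-handed (so a half turn about y gives the same grasp; the last joint's range is limited). The gripper opens to 85 mm and grips with 20 to 120 N. Pads are 22 mm wide; open, the fingers measure 114 mm over their backs; the gripper's body (76 mm by 85 mm) begins 54 mm behind the grasp point. The pads swing forward as they close: fully open they stand 13 mm farther back than shut.
Start: joints at [-1.345, 0.3, 1.521, -0, 1.321, -0.067], TCP at [158.742, -526.584, 250.281] pointing down, gripper open.
Joint ranges: [-3.03, 3.03], [-0.79, 2.21], [0.23, 2.52], [-1.04, 4.18], [0, 3.07], [-2.55, 2.55]. Speed limits (rad/s): [2.22, 2.22, 2.57, 3.14, 3.14, 3.14].

### API

Orientations are given as a unit quaternion [w, x, y, z].
In Python, from rig import bot gives the robot as it stands. Calls block until the motion is done:
- bot.move_to(position, orientation): joint-space move of the TCP to a pose.
- bot.servo_line(position, attitude=None, speed=150, until_force=None): straight line of the TCP; attitude=None keeps the orientation; speed is the mean speed in mm/s. With until_force (N) it stops when the force on the tool has changed by that much, and returns True; else False.
- bot.move_joints(angles): joint-space move.
- bot.move_gripper(opening, grip_force=None): finger opening in mm; grip_force is the grip in N (None keeps the last); returns when the fingers have stopped.
- bot.dwell(seconds).
- bot.ik(position, orientation): joint angles nearest the present ones, or None.
- bot.read_state(): the state.
- bot.read_camera(name): name is "scene" or "top" or "wrist"; returns a dict with "image" (400x640x3 uint8, blue, green, red), "depth" (400x640 float32, mm along the optical axis (not along the pixel's ray), 0 where there is no reading), "fovy" (degrees; the focal length in pixels is half the picture's height over the tangent of half this angle, whatever the lens; pixels are square), "cx", "cy" (the principal point, pixels), "k1" (the pictures are not rectified: a ray, as slopes to the right and down, at radius r is drawn at 1 + k1 r^2 times it, then the intrinsics apply), "eye" and "attitude" of the camera in the world; the wrist camera has in their place "mount" (4x4, takes a point from camera to tool coordinates, whose origin is the TCP and whose axes are the tool frame's). Camera axes: x right, y down, z forward; pixel columns grow to the right and rows downward; lengths in mm; the calibration is good to about 2 mm. A picture is of the moment at which its call begins: read the wrist's pose just before it.
A pose or a line that the arm cannot do raises bot.MotionError and nothing moves.
- bot.finish_job(): hands the job in, once; it reports no verdict.
The state is a dict: "clock": time; "joint_positions": joint angles; "qvel": joint speeds; "effort": joint torques, N m; "ee_pos": TCP position; "tool_rot": TCP orientation; "ft_force": force on the tool from outside, world axes, zero at the start; "moment": the same for the moment, N m; "grip_width": finger opening in mm.
Only numpy, scipy, OpenCV 4.12 (cv2) and the standard library are available. Lean on these libraries where they do the work, as an engineer would, in place of code of your own. Each camera call takes 0.05 s, during which the arm holds its last target.

## Working session

There is one attempt and no reset: what is moved stays moved. The work goes in short steps, each a Python script; the robot and the scene stay as the last script left them, time stands still between calls to the robot, and variables do not carry over. Pictures are saved under pics/ and viewed, and the job is handed in when it is done.

```bash
ls; mkdir -p pics; python3 - <<'E'
from rig import bot
import cv2,numpy as np,pickle
s=bot.read_state();print(s['clock'],s['ee_pos'],s['tool_rot'],s['grip_width'],s['ft_force'])
for n in ['scene','top','wrist']:
    c=bot.read_camera(n);pickle.dump(c,open(f'pics/{n}0.pkl','wb'));cv2.imwrite(f'pics/{n}0.png',c['image'])
    print(n,{k:v for k,v in c.items() if k not in('image','depth')})
E
```

```text
pics
0.0 [ 158.69359972 -526.37260919  249.73419028] [ 0.56785559 -0.56732147  0.42202343 -0.4214055 ] 85.40425885841718 [-0.53408096  0.50227654  0.16574197]
scene {'fovy': 42.84905438478618, 'cx': 322.0613607107632, 'cy': 192.16944683724302, 'k1': -0.11992929414906123, 'eye': array([  372.36701313, -1119.71709814,  1015.11427521]), 'attitude': array([-0.44372169,  0.89527461, -0.02974094,  0.02664435])}
top {'fovy': 50.25816833213716, 'cx': 314.037079554933, 'cy': 204.61269715563827, 'k1': -0.027123556314027356, 'eye': array([ 238.49907424,   51.69335893, 1200.12618706]), 'attitude': array([-0.07802794,  0.75180248, -0.65085482,  0.07136301])}
wrist {'fovy': 69.31984608973598, 'cx': 319.3883386199291, 'cy': 198.3574665082117, 'k1': 0.0031923421008225226, 'mount': array([[ 9.99999832e-01, -2.65145563e-04,  5.15922249e-04,
        -5.20163656e-01],
       [-5.74233018e-04, -3.26669429e-01,  9.45138484e-01,
        -1.23071030e+02],
       [-8.20632494e-05, -9.45138621e-01, -3.26669527e-01,
         8.35749983e+01],
       [ 0.00000000e+00,  0.00000000e+00,  0.00000000e+00,
         1.00000000e+00]])}
```

View pics/scene0.png

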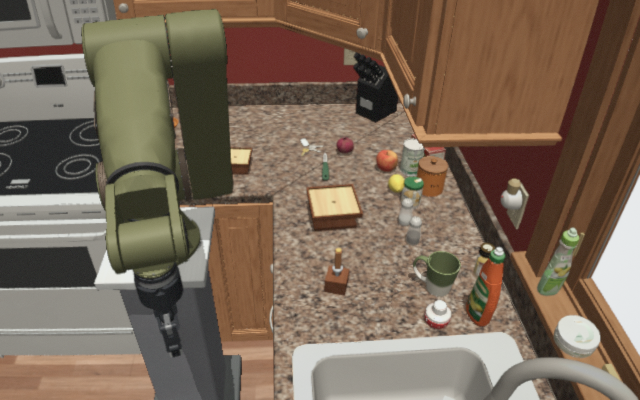

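View pics/top0.png

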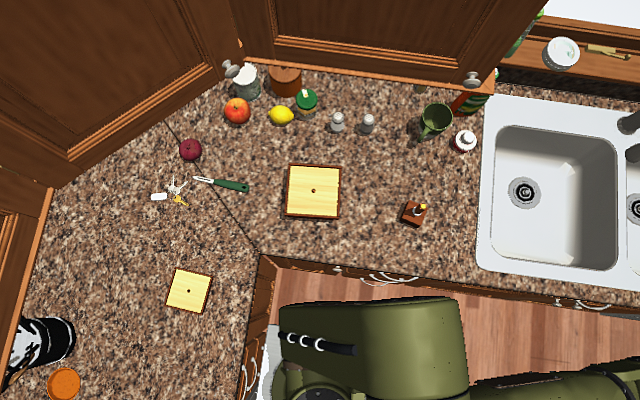

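View pics/wrist0.png

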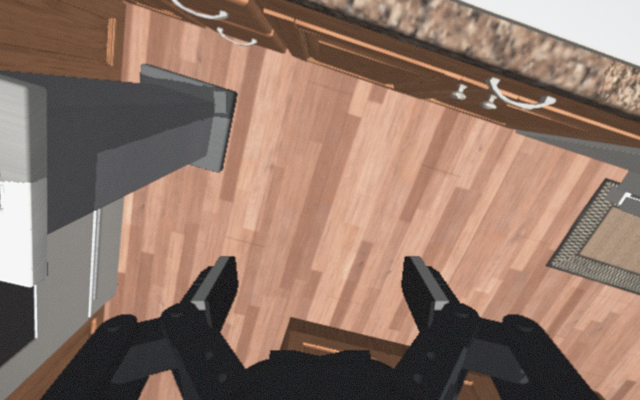

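```bash
cat > h.py <<'E'
import numpy as np,cv2,pickle
from scipy.spatial.transform import Rotation as R
def Rq(q): return R.from_quat([q[1],q[2],q[3],q[0]]).as_matrix()
def qR(M):
    x=R.from_matrix(M).as_quat(); return np.array([x[3],x[0],x[1],x[2]])
def campose(c,st=None):
    if 'mount' in c:
        M=np.array(c['mount']);Rt=Rq(st['tool_rot']); return Rt@M[:3,:3], Rt@M[:3,3]+np.array(st['ee_pos'])
    return Rq(c['attitude']),np.array(c['eye'])
def f_(c): return 200/np.tan(np.radians(c['fovy'])/2)
def ray(c,u,v):
    f=f_(c);xd=np.array([(u-c['cx'])/f,(v-c['cy'])/f]);x=xd.copy()
    for _ in range(20): x=xd/(1+c['k1']*(x@x))
    return np.array([x[0],x[1],1.])
def onz(c,u,v,z,st=None):
    Rc,e=campose(c,st);d=Rc@ray(c,u,v);return e+d*(z-e[2])/d[2]
def bydepth(c,u,v,st=None):
    Rc,e=campose(c,st);d=c['depth'][int(round(v)),int(round(u))];return e+Rc@ray(c,u,v)*d
def proj(c,p,st=None):
    Rc,e=campose(c,st);q=Rc.T@(np.array(p)-e);x=q[:2]/q[2];x=x*(1+c['k1']*(x@x));return x*f_(c)+[c['cx'],c['cy']]
def crop(img,u0,v0,u1,v1,k,fn): cv2.imwrite(fn,cv2.resize(img[v0:v1,u0:u1],None,fx=k,fy=k,interpolation=cv2.INTER_CUBIC))
E
python3 - <<'E'
from h import *
t=pickle.load(open('pics/top0.pkl','rb'));s=pickle.load(open('pics/scene0.pkl','rb'))
crop(t['image'],270,150,450,240,4,'pics/t1.png');crop(s['image'],290,170,440,310,5,'pics/s1.png')
for n,u,v,z in [('bighole',313,191,60),('smallhole',188,290,60),('rest',412,215,45)]: print(n,onz(t,u,v,z),bydepth(t,u,v))
print(proj(t,[0,0,0]))
E
```

```text
bighole [519.62976908  88.47729898  60.        ] [525.13936799  89.19819058  37.65580881]
smallhole [207.42045834 375.07971366  60.        ] [206.66452936 382.94547959  32.26857105]
rest [ 495.16601739 -191.61904116   45.        ] [ 495.27522396 -191.72256564   44.50851727]
[317.92179664 389.94061505]
```

View pics/t1.png

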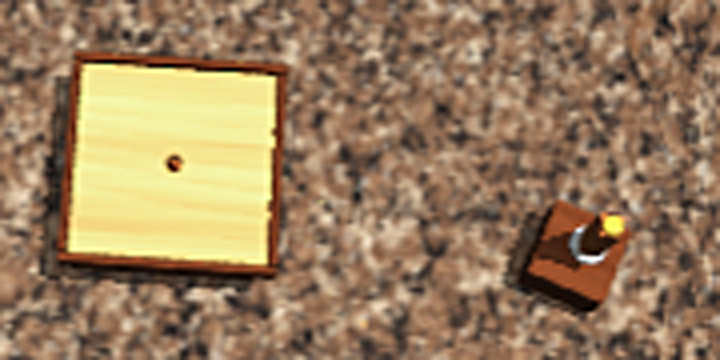

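View pics/s1.png

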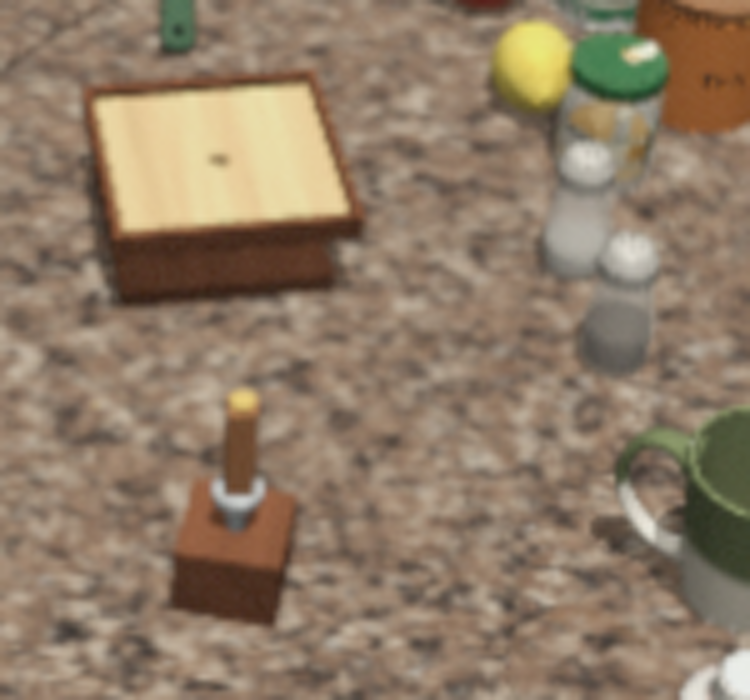

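```bash
python3 - <<'E'
from h import *
t=pickle.load(open('pics/top0.pkl','rb'));s=pickle.load(open('pics/scene0.pkl','rb'))
print('cap',onz(t,423.2,206,133),onz(s,338.6,249.5,133))
print('collar',onz(t,417.5,210.7,68),onz(s,337.6,268,68))
T=lambda u,v:(270+u/4,150+v/4)
for p in [(78,56),(287,68),(274,273),(60,261)]: print('rim',onz(t,*T(*p),68))
print('hole',onz(t,*T(174,163),60), onz(s,290+219/5,170+159/5,60))
for p in [(559,203),(630,232),(601,303),(527,270)]: print('rest',onz(t,*T(*p),45))
S=lambda u,v:(290+u/5,170+v/5)
for p in [(123,300),(332,284)]: print('footbottom',onz(s,*S(*p),0))
for p in [(118,240),(362,225),(315,73),(85,90)]: print('rim',onz(s,*S(*p),68))
print([k for k in [bot.tip_reach]] if 0 else '')
from rig import bot
st=bot.read_state();print(Rq(st['tool_rot']).round(3),bot.tip_reach)
E
```

```text
cap [ 503.17834816 -199.42804649  133.        ] [ 503.53149718 -201.34300826  133.        ]
collar [ 504.04945187 -200.49296732   68.        ] [ 503.58615566 -202.11826849   68.        ]
rim [584.59442556 163.733423    68.        ]
rim [596.91223453  19.20253805  68.        ]
rim [452.61343774   9.28655816  68.        ]
rim [440.01441466 153.39925412  68.        ]
hole [520.53002648  87.21595459  60.        ] [521.18317455  82.7095362   60.        ]
rest [ 534.49882719 -181.56886463   45.        ]
rest [ 521.0688283  -232.51706226   45.        ]
rest [ 468.44501085 -217.03653761   45.        ]
rest [ 484.09665618 -164.17718093   45.        ]
footbottom [ 4.59934923e+02  2.51599598e+01 -1.13686838e-13]
footbottom [587.45471754  32.96688217   0.        ]
rim [454.60051808   0.58852147  68.        ]
rim [597.34438514   6.67494733  68.        ]
rim [588.58625136 156.42849549  68.        ]
rim [443.34681272 145.59947136  68.        ]

[[ 0.289 -0.     0.957]
 [-0.957  0.001  0.289]
 [-0.001 -1.     0.   ]] 19.0
```

```bash
cat >> h.py <<'E'
def down(xdir):
    x=np.array([xdir[0],xdir[1],0.]);x/=np.linalg.norm(x);y=np.array([0,0,-1.]);return qR(np.c_[x,y,np.cross(x,y)])
def snap(bot,name):
    st=bot.read_state();c=bot.read_camera('wrist');pickle.dump((c,st),open(f'pics/{name}.pkl','wb'));cv2.imwrite(f'pics/{name}.png',c['image']);return c,st
E
python3 - <<'E'
from h import *
from rig import bot
q=down([-0.28,-0.96])
print(bot.ik([503,-200,235],q))
bot.move_to([503,-200,235],q)
c,st=snap(bot,'w1');print(st['clock'],st['ee_pos'],st['ft_force'],st['grip_width'])
E
```

```text
[-4.46114306e-01  2.93378146e-01  1.56578648e+00 -4.44089210e-16
  1.28242803e+00  1.40847613e+00]
1.8833 [ 502.77425619 -200.62831774  235.02561276] [ 0.44070174  0.1975047  -0.22643616] 85.49743683538999
```

View pics/w1.png

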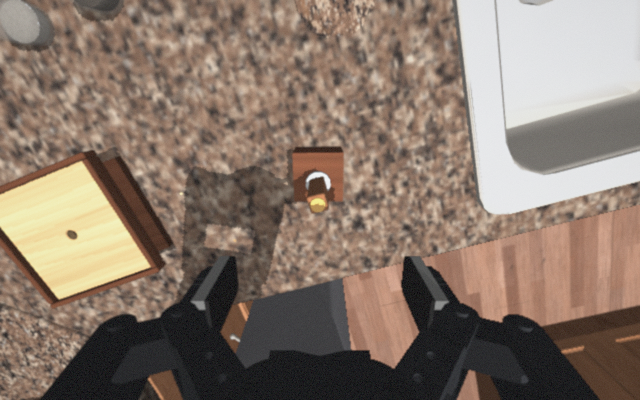

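```bash
python3 - <<'E'
from h import *
c,st=pickle.load(open('pics/w1.pkl','rb'))
crop(c['image'],270,130,370,230,7,'pics/w1c.png');crop(c['image'],0,130,200,320,4,'pics/w1t.png')
E
```

```text
(no output)
```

View pics/w1c.png

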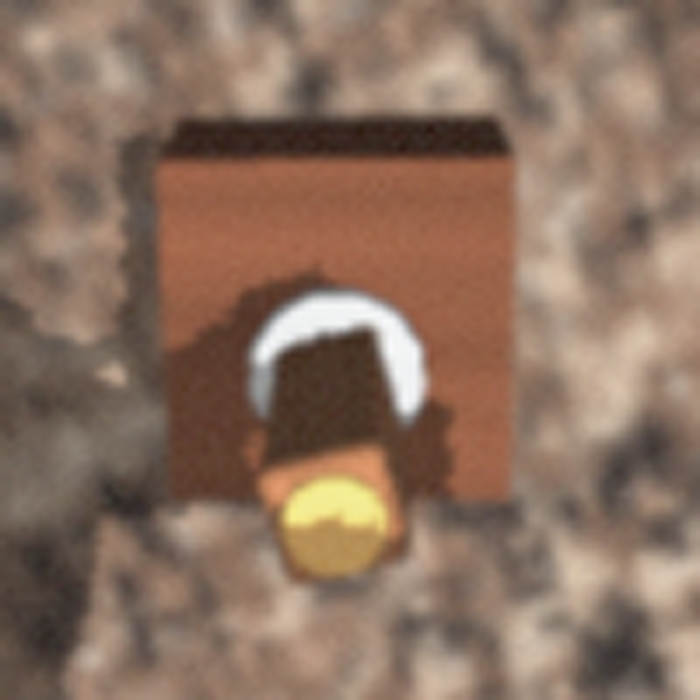

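View pics/w1t.png

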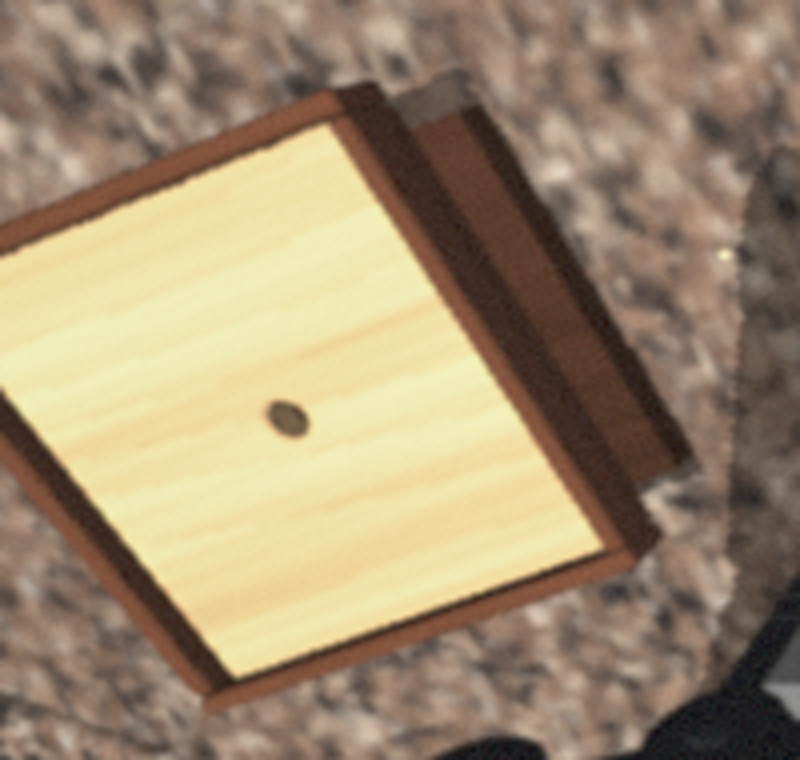

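```bash
python3 - <<'E'
from h import *
c,st=pickle.load(open('pics/w1.pkl','rb'))
C=lambda u,v:(270+(u-3)/7,130+(v-3)/7)
P=lambda u,v,z:onz(c,*C(u,v),z,st)
T=lambda u,v:(0+(u-1.5)/4,130+(v-1.5)/4)
Q=lambda u,v,z:onz(c,*T(u,v),z,st)
a=P(262,476,131);b=P(388,440,131);d=P(290,580,131);e=P(405,535,131)
for x,y in [(a,b),(a,d),(b,e),(d,e)]: v=y-x;print('handle edge',np.linalg.norm(v),np.degrees(np.arctan2(v[1],v[0])))
print('mid',(a+b+d+e)/4)
print('cap',P(335,525,134))
print('collar', P(338,378,71),'width',P(249,372,71),P(427,372,71))
r=[P(160,158,45),P(515,155,45),P(508,500,45),P(170,500,45)];print('rest',np.mean(r,0),[np.linalg.norm(r[i]-r[i-1]) for i in range(4)]);v=r[1]-r[0];print(np.degrees(np.arctan2(v[1],v[0])))
f1=Q(482,108,12);f2=Q(690,460,12);v=f2-f1;L=np.linalg.norm(v);u=v/L;n=np.array([-u[1],u[0],0]);
h=Q(288,419,60);print('foot',f1,f2,L,np.degrees(np.arctan2(v[1],v[0])));
for s in(1,-1): print('cand',(f1+f2)/2+s*65*n)
print('hole',h)
t=[Q(345,88,68),Q(632,568,68),Q(207,708,68)];print('rim',t,np.linalg.norm(t[1]-t[0]),np.linalg.norm(t[2]-t[1]),(t[0]+t[2])/2)
v=t[1]-t[0];print(np.degrees(np.arctan2(v[1],v[0])))
E
```

```text
handle edge 15.56399030352608 -89.57466403447228
handle edge 13.642857544616092 177.24542288138818
handle edge 12.134692964176072 173.72878908064445
handle edge 14.98819146156953 -83.5621621757809
mid [ 504.74212016 -199.69182509  131.        ]
cap [ 503.7969377  -199.28810916  134.        ]
collar [ 503.59967849 -199.34554079   71.        ] width [ 508.16034497 -187.02843226   71.        ] [ 500.80046019 -212.18221329   71.        ]
rest [ 503.54472221 -199.26953804   45.        ] [np.float64(56.25245063988702), np.float64(55.01768666888878), np.float64(56.73144148751989), np.float64(55.46060540764337)]
-105.81652548258216
foot [586.40734775  24.46052523  12.        ] [460.59715392  16.70393811  12.        ] 126.04907582099524 -176.47200375722772
cand [527.50210692 -44.29458353  12.        ]
cand [519.50239475  85.45904688  12.        ]
hole [521.50122141  86.74863957  60.        ]
rim [array([599.93039101,  14.59882055,  68.        ]), array([453.07812735,   9.28265761,  68.        ]), array([444.66550372, 154.71924388,  68.        ])] 146.94845671566523 145.67969269795668 [522.29794736  84.65903222  68.        ]
-177.92675481868204
```

```bash
python3 - <<'E'
from h import *
c,st=pickle.load(open('pics/w1.pkl','rb'))
k=7;out=[]
for yaw in(-6,0,6):
    im=cv2.resize(c['image'][150:230,280:360],None,fx=k,fy=k,interpolation=cv2.INTER_CUBIC)[:,120:440].copy()
    a=np.radians(yaw);Rz=np.array([[np.cos(a),-np.sin(a)],[np.sin(a),np.cos(a)]])
    def px(x,y,z):
        w=Rz@[x,y]+[503.7,-199.3];u,v=proj(c,[w[0],w[1],z],st);return (int((u-280)*k+3-120),int((v-150)*k+3))
    s=[(8,8),(8,-8),(-8,-8),(-8,8)]
    for i in range(4):
        cv2.line(im,px(*s[i],131),px(*s[i-1],131),(0,255,0),1);cv2.line(im,px(*s[i],131),px(*s[i],71),(255,0,0),1)
    out.append(im[:,:260])
cv2.imwrite('pics/yaw.png',np.hstack(out))
E
```

```text
(no output)
```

View pics/yaw.png

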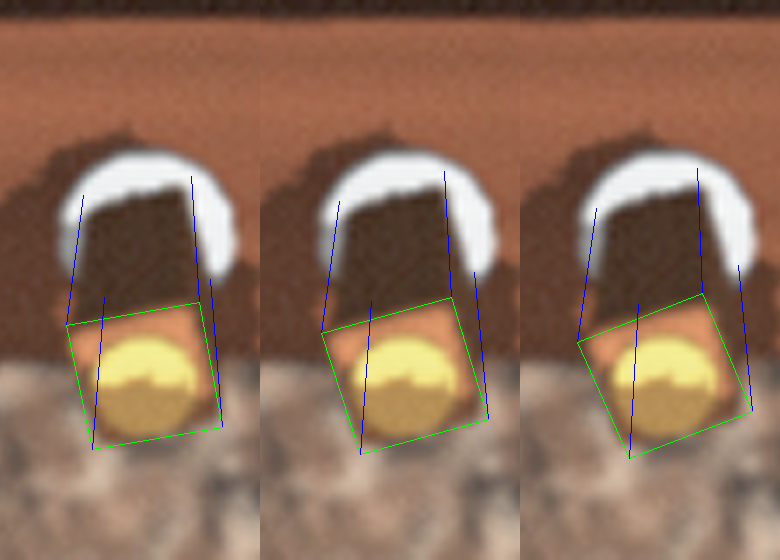

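```bash
python3 - <<'E'
from h import *
from rig import bot
q=down([0,-1])
print(bot.ik([503.7,-199.3,170],q),bot.ik([520,85,200],q))
bot.move_to([503.7,-199.3,165],q)
bot.servo_line([503.7,-199.3,103],speed=100)
bot.move_gripper(12,45)
s=bot.read_state();print(s['clock'],s['ee_pos'],s['grip_width'],s['ft_force'])
snap(bot,'g1')
E
```

```text
[-4.44386935e-01  3.61154634e-01  1.63581804e+00 -4.44089210e-16
  1.14461998e+00  1.12640939e+00] [ 9.25098584e-02  2.96131369e-01  1.64760076e+00 -4.44089210e-16
  1.19786052e+00  1.66330619e+00]
3.7167 [ 503.77124028 -199.33699147  103.15441516] 15.310954425993822 [0.90599905 0.1254678  1.10824737]
```

View pics/g1.png

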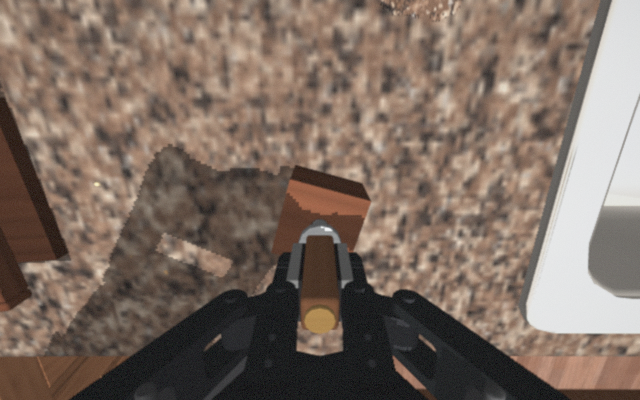

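```bash
python3 - <<'E'
from h import *
from rig import bot
q=down([0,-1])
bot.servo_line([503.7,-199.3,205],speed=110)
s=bot.read_state();print(s['clock'],s['grip_width'],s['ft_force'])
bot.move_to([600,-50,205],q)
c,s=snap(bot,'w2');print(s['clock'],s['ee_pos'],s['grip_width'],s['ft_force'])
E
```

```text
4.8417 15.349526847898451 [ 0.19618447 -1.05536854 -0.1876005 ]
5.5833 [599.80700575 -49.98618752 204.39517474] 15.513816049294377 [ 0.78665259 -0.37606273 -0.78300337]
```

View pics/w2.png

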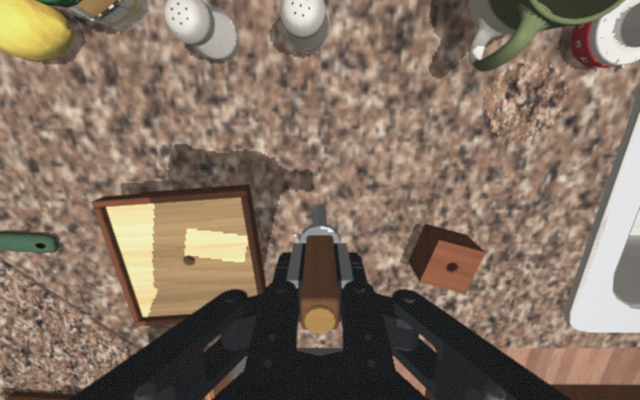

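```bash
python3 - <<'E'
from h import *
from rig import bot
q=down([0,-1])
bot.move_to([525,-105,180],q)
c,s=snap(bot,'w3');print(s['clock'],s['ee_pos'],s['grip_width'],s['ft_force'])
crop(c['image'],30,100,290,300,3,'pics/w3c.png')
c,s=pickle.load(open('pics/w2.pkl','rb'));crop(c['image'],80,140,290,340,3,'pics/w2c.png')
E
```

```text
6.1083 [ 524.48629654 -106.3497975   180.4695034 ] 15.405818814242165 [-0.81710173  0.70066775 -0.6425224 ]
```

View pics/w3.png

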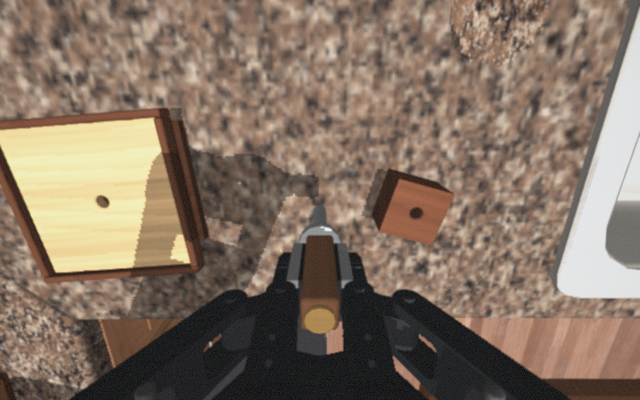

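View pics/w3c.png

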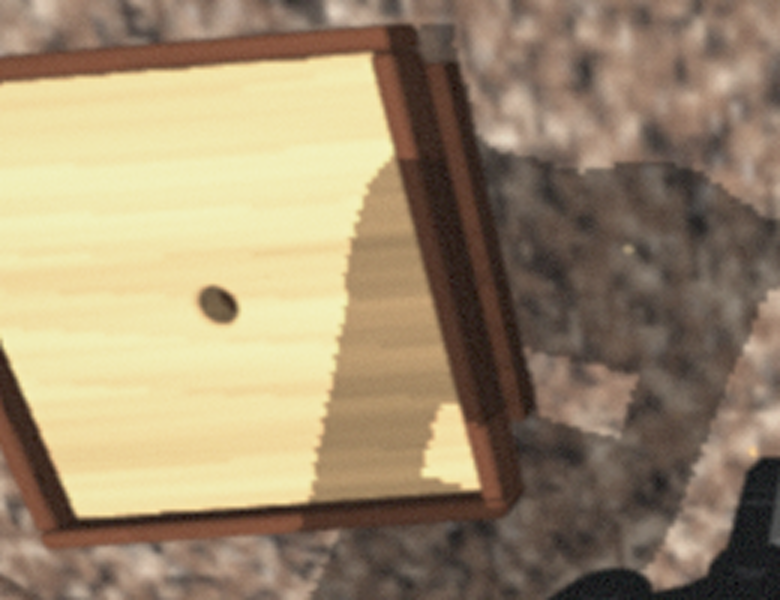

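View pics/w2c.png

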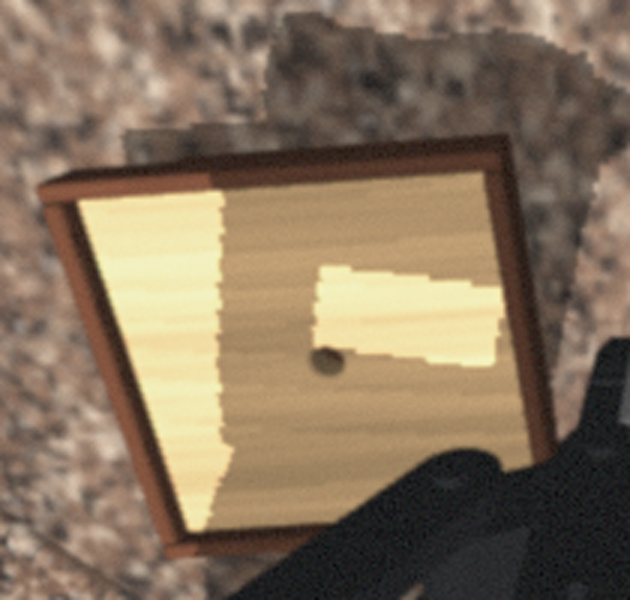

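```bash
python3 - <<'E'
from h import *
c,s=pickle.load(open('pics/w3.pkl','rb'))
a=cv2.convertScaleAbs(c['image'],alpha=1.5)
A=cv2.resize(a[100:150,145:195],None,fx=8,fy=8,interpolation=cv2.INTER_CUBIC);B=cv2.resize(a[230:280,170:220],None,fx=8,fy=8,interpolation=cv2.INTER_CUBIC)
cv2.imwrite('pics/z3.png',np.hstack([A,B]))
c,s=pickle.load(open('pics/w1.pkl','rb'));a=cv2.convertScaleAbs(c['image'],alpha=1.5)
A=cv2.resize(a[140:190,75:125],None,fx=8,fy=8,interpolation=cv2.INTER_CUBIC);B=cv2.resize(a[230:280,135:185],None,fx=8,fy=8,interpolation=cv2.INTER_CUBIC)
cv2.imwrite('pics/z1.png',np.hstack([A,B]))
E
```

```text
(no output)
```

View pics/z3.png

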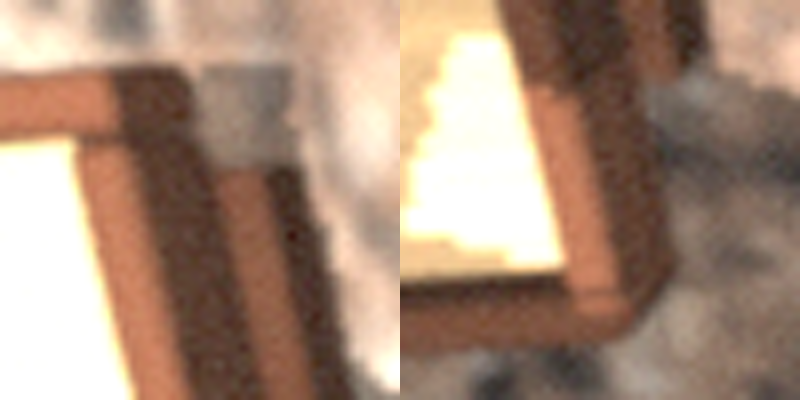

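View pics/z1.png

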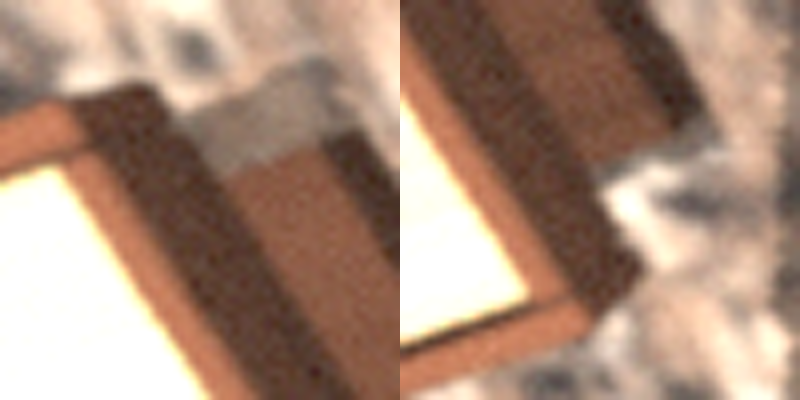

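```bash
cat > fit.py <<'E'
from h import *
from scipy.optimize import least_squares
V={n:pickle.load(open(f'pics/{n}.pkl','rb')) for n in('w1','w2','w3')}
t=pickle.load(open('pics/top0.pkl','rb'))
z=lambda ou,ov,k,u,v:(ou+(u-(k-1)/2)/k,ov+(v-(k-1)/2)/k)
# (view, pixel, part, local xyz)
# +x,-y corner = A ; -x,-y corner = B
O=[]
def add(v,p,part,l): O.append((v,np.array(p),part,np.array(l,float)))
a=lambda u,v:z(145,100,8,u,v); b=lambda u,v:z(170,230,8,u-400,v)
add('w3',a(115,72),'t',(75,-75,68));add('w3',a(188,75),'t',(75,-75,50));add('w3',a(270,168),'f',(65,-65,12));add('w3',a(300,168),'f',(65,-65,0))
add('w3',b(675,76),'f',(-65,-65,12));add('w3',b(628,325),'t',(-75,-75,68));add('w3',b(672,265),'t',(-75,-75,50))
a=lambda u,v:z(75,140,8,u,v); b=lambda u,v:z(135,230,8,u-400,v)
add('w1',a(78,100),'t',(75,-75,68));add('w1',a(152,88),'t',(75,-75,50));add('w1',a(325,138),'f',(65,-65,12))
add('w1',b(668,138),'f',(-65,-65,12));add('w1',b(705,118),'f',(-65,-65,0));add('w1',b(585,335),'t',(-75,-75,68));add('w1',b(641,265),'t',(-75,-75,50))
add('w3',z(30,100,3,218,304),'t',(0,0,60));add('w1',z(0,130,4,288,419),'t',(0,0,60));add('w2',z(80,140,3,327,361),'t',(0,0,60))
def res(p):
    x,y,th,dx,dy=p[:5];cs,sn=np.cos(th),np.sin(th);r=[]
    for v,px,part,l in O:
        q=l.copy()
        if part=='t': q[:2]+=[dx,dy]
        w=[x+cs*q[0]-sn*q[1],y+sn*q[0]+cs*q[1],q[2]]
        c,s=V[v];sh={'w1':p[5:7],'w2':p[7:9],'w3':p[9:11]}[v]
        r.append(proj(c,w,s)+sh-px)
    return np.concatenate([np.ravel(r),0.5*np.array(p[5:])])
s=least_squares(res,[520,85,.05,0,0]+[0]*6,loss='soft_l1')
p=s.x;print('stand',p[:2],np.degrees(p[2]),'tray off',p[3:5],'shifts',p[5:].round(2))
th=p[2];Rm=np.array([[np.cos(th),-np.sin(th)],[np.sin(th),np.cos(th)]])
print('hole world',p[:2]+Rm@p[3:5])
r=res(p)[:2*len(O)].reshape(-1,2)
for o,e in zip(O,r): print(o[0],o[2],o[3],e.round(2))
E
python3 fit.py
```

```text
stand [516.40027952  92.27978101] 3.6206543703251537 tray off [ 2.89299448 -3.7666764 ] shifts [-0.83 -1.81  0.25 -1.61 -0.44 -2.51]
hole world [519.52536638  88.70331623]
w3 t [ 75. -75.  68.] [-0.46 -0.21]
w3 t [ 75. -75.  50.] [ 1.67 -1.44]
w3 f [ 65. -65.  12.] [-0.48  0.22]
w3 f [ 65. -65.   0.] [ 1.21 -0.73]
w3 f [-65. -65.  12.] [-0.09  0.63]
w3 t [-75. -75.  68.] [-0.56  3.07]
w3 t [-75. -75.  50.] [1.03 0.21]
w1 t [ 75. -75.  68.] [-2.37 -0.36]
w1 t [ 75. -75.  50.] [ 1.48 -1.9 ]
w1 f [ 65. -65.  12.] [-0.73  0.44]
w1 f [-65. -65.  12.] [0.36 0.4 ]
w1 f [-65. -65.   0.] [-0.01 -1.37]
w1 t [-75. -75.  68.] [0.67 0.95]
w1 t [-75. -75.  50.] [1.37 1.24]
w3 t [ 0.  0. 60.] [-1.37  0.1 ]
w1 t [ 0.  0. 60.] [-1.4   0.13]
w2 t [ 0.  0. 60.] [-0.06  0.33]
```

```bash
sed -i "s/^def res/O=[o for o in O if not(o[2]=='t' and o[3][2]==50)]\ndef res/" fit.py; python3 fit.py; python3 - <<'E'
from h import *
for n,(u,v) in {'w1':(72,234),'w2':(189,260),'w3':(102,201)}.items():
    c,s=pickle.load(open(f'pics/{n}.pkl','rb'));d=c['depth']
    print(n,[bydepth(c,u+a,v+b,s)[2].round(1) for a,b in((12,0),(-12,0),(0,12),(0,-12),(0,0))])
c,s=pickle.load(open('pics/w3.pkl','rb'))
for v in(130,170): print([tuple(bydepth(c,u,v,s).round(0).astype(int)) for u in range(150,215,4)])
E
```

```text
stand [517.55988896  92.72085893] 3.4682115592216696 tray off [ 2.68643394 -4.81443861] shifts [ 0.1  -1.1  -0.11 -0.9  -0.11 -1.67]
hole world [520.532651    88.07775304]
w3 t [ 75. -75.  68.] [ 0.75 -0.47]
w3 f [ 65. -65.  12.] [-0.59  0.01]
w3 f [ 65. -65.   0.] [ 1.12 -0.9 ]
w3 f [-65. -65.  12.] [-0.42  0.69]
w3 t [-75. -75.  68.] [0.11 3.18]
w1 t [ 75. -75.  68.] [-1.14 -0.66]
w1 f [ 65. -65.  12.] [-0.41  0.42]
w1 f [-65. -65.  12.] [0.56 0.6 ]
w1 f [-65. -65.   0.] [ 0.2  -1.15]
w1 t [-75. -75.  68.] [1.63 1.  ]
w3 t [ 0.  0. 60.] [-0.63 -0.12]
w1 t [ 0.  0. 60.] [-0.47 -0.06]
w2 t [ 0.  0. 60.] [0.03 0.21]
w1 [np.float64(60.3), np.float64(58.6), np.float64(59.7), np.float64(59.9), np.float64(53.0)]
w2 [np.float64(59.8), np.float64(60.9), np.float64(58.9), np.float64(58.4), np.float64(50.4)]
w3 [np.float64(59.2), np.float64(59.2), np.float64(58.2), np.float64(58.9), np.float64(51.4)]
[(np.int64(584), np.int64(33), np.int64(59)), (np.int64(584), np.int64(30), np.int64(60)), (np.int64(584), np.int64(23), np.int64(67)), (np.int64(584), np.int64(20), np.int64(67)), (np.int64(584)
[... 623 characters left out ...]
, np.int64(36), np.int64(60)), (np.int64(550), np.int64(33), np.int64(59)), (np.int64(550), np.int64(29), np.int64(60)), (np.int64(550), np.int64(26), np.int64(60)), (np.int64(552), np.int64(19), np.int64(67)), (np.int64(552), np.int64(16), np.int64(66)), (np.int64(550), np.int64(16), np.int64(60)), (np.int64(549), np.int64(14), np.int64(55)), (np.int64(539), np.int64(31), np.int64(12)), (np.int64(538), np.int64(29), np.int64(7)), (np.int64(536), np.int64(28), np.int64(0)), (np.int64(536), np.int64(24), np.int64(0)), (np.int64(536), np.int64(20), np.int64(-1)), (np.int64(536), np.int64(16), np.int64(-1)), (np.int64(536), np.int64(11), np.int64(0)), (np.int64(535), np.int64(7), np.int64(-1))]
```

```bash
python3 - <<'E'
from h import *
from rig import bot
q=down([0,-1])
bot.move_to([520.5,88.1,185],q)
bot.servo_line([520.5,88.1,160],speed=80);bot.dwell(0.15)
c,s=snap(bot,'w4');print(s['clock'],s['ee_pos'],s['grip_width'],s['ft_force'])
e=s['ee_pos'];print('nose',proj(c,[e[0],e[1],e[2]-93.1],s),'hole',proj(c,[520.5,88.1,60],s))
crop(c['image'],260,140,380,260,6,'pics/w4c.png')
E
```

```text
7.5583 [520.75558632  87.96814132 160.46197864] 15.645852747784783 [0.35875178 1.15677685 0.05566797]
nose [319.64027779 208.8067093 ] hole [319.46638819 205.88442636]
```

View pics/w4c.png

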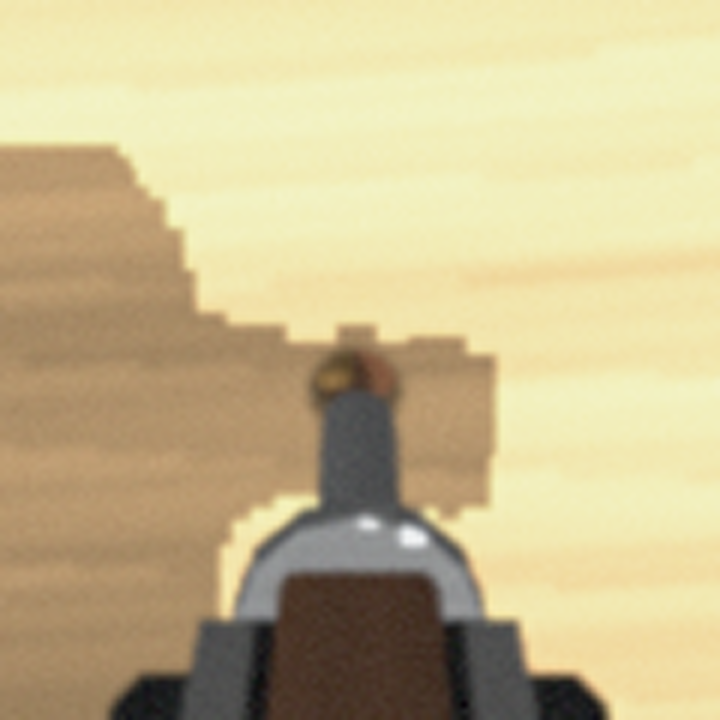

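```bash
python3 - <<'E'
from h import *
from rig import bot
bot.servo_line([521.0,88.1,156],speed=60)
f0=bot.read_state()['ft_force']
r=bot.servo_line([521.0,88.1,146.5],speed=15,until_force=4)
s=bot.read_state();print(r,s['clock'],s['ee_pos'],s['grip_width'],f0,s['ft_force'])
snap(bot,'w5')
E
```

```text
False 8.6417 [521.04551944  88.10827006 146.55545195] 15.417281208034469 [-0.0491778   0.06871568 -0.24924386] [ 0.51465757 -0.10268185 -0.4198691 ]
```

```bash
python3 - <<'E'
from h import *
from rig import bot
bot.servo_line([521.0,88.1,145],speed=30)
bot.servo_line([517.5,92.7,145],speed=20)
s=bot.read_state();print(s['clock'],s['ee_pos'],s['grip_width'],s['ft_force'],s['moment'])
f0=s['ft_force']
r=bot.servo_line([517.5,92.7,135],speed=12,until_force=4)
s=bot.read_state();print(r,s['clock'],s['ee_pos'],s['grip_width'],s['ft_force']-f0,s['moment'])
snap(bot,'w6')
E
```

```text
9.3833 [517.53892433  92.80611433 145.04845644] 15.36092855764751 [ 2.33161517 -1.55595186 -1.33688673] [-0.25732746 -0.4724013   0.06694874]
False 10.3667 [517.49543062  92.67176406 134.9435258 ] 15.476863799053847 [ 1.3799848  -0.08365766  0.52701821] [-0.28042841 -0.6750385  -0.04445821]
```

View pics/w6.png

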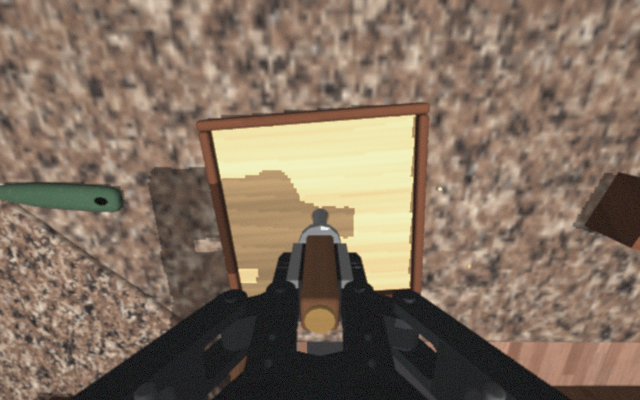

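```bash
python3 - <<'E'
from h import *
from rig import bot
x,y=518.0,92.6
bot.servo_line([x,y,133],speed=10)
for z,lim in [(122,14),(112,14),(103,14)]:
    r=bot.servo_line([x,y,z],speed=20,until_force=lim)
    s=bot.read_state();print(r,s['clock'],s['ee_pos'].round(2),round(s['grip_width'],2),s['ft_force'].round(2),s['moment'].round(2))
    if r: break
E
```

```text
False 11.475 [518.04  92.62 121.92] 15.57 [ 2.09  0.33 -0.76] [ 0.08 -0.62  0.  ]
False 12.125 [517.89  92.6  111.71] 15.45 [ 2.35  1.   -1.03] [ 0.19 -0.71 -0.03]
False 12.725 [517.83  92.55 102.64] 15.48 [ 3.43  0.41 -2.5 ] [ 0.08 -0.84 -0.02]
```

```bash
python3 - <<'E'
from h import *
from rig import bot
c,s=snap(bot,'w7');print(s['ft_force'],s['ee_pos'])
crop(c['image'],230,150,410,340,4,'pics/w7c.png')
for v in range(190,240,4): print(v,bydepth(c,320,v,s).round(1))
c=bot.read_camera('scene');cv2.imwrite('pics/s7.png',c['image'])
E
```

```text
[ 3.4253096   0.40772688 -2.50243888] [517.8334871   92.54836514 102.64354303]
190 [549.4  92.4  60.3]
194 [546.7  92.4  59.8]
198 [544.2  92.4  59.8]
202 [541.4  92.4  59.2]
206 [538.8  92.4  59.1]
210 [536.3  92.4  59.7]
214 [533.9  92.4  60.3]
218 [531.2  92.4  60.1]
222 [528.3  92.4  59.8]
226 [529.8  92.4  69. ]
230 [527.5  92.4  69.7]
234 [525.1  92.4  70.1]
238 [526.   92.4  77.1]
```

View pics/w7c.png

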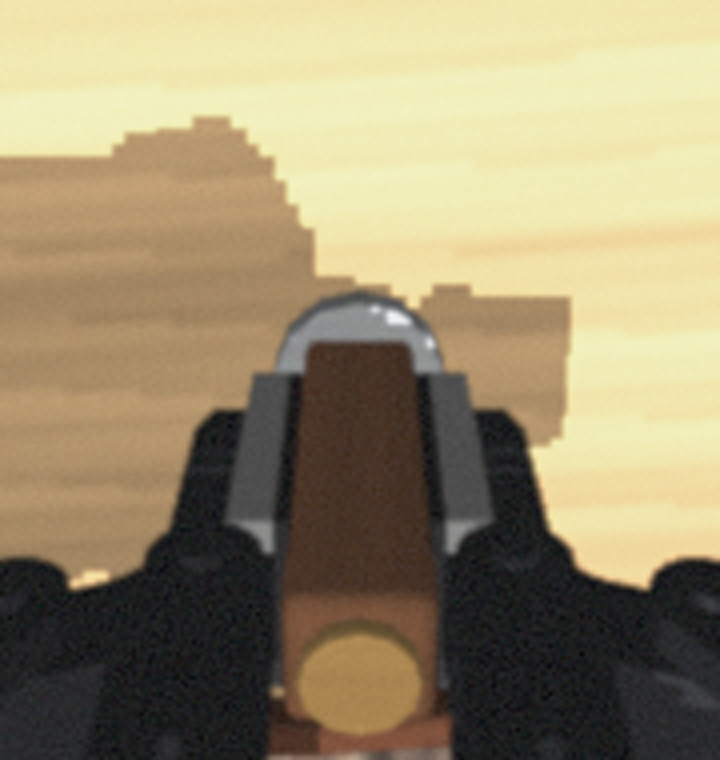

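View pics/s7.png

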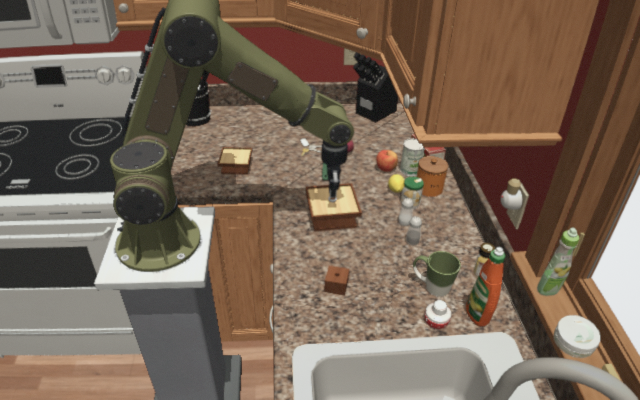

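```bash
python3 - <<'E'
from h import *
from rig import bot
r=bot.servo_line([518.0,92.6,99.2],speed=15,until_force=8)
s=bot.read_state();print(r,s['clock'],s['ee_pos'].round(2),s['ft_force'].round(2))
r=bot.servo_line([518.0,92.6,95.5],speed=6,until_force=6)
s=bot.read_state();print(r,s['clock'],s['ee_pos'].round(2),s['ft_force'].round(2),s['grip_width'])
bot.dwell(0.2);c,s=snap(bot,'w8');print(s['ee_pos'].round(2),s['ft_force'].round(2))
crop(c['image'],230,150,410,340,4,'pics/w8c.png')
for v in range(214,246,4): print(v,bydepth(c,320,v,s).round(1))
E
```

```text
False 13.225 [517.96  92.59  99.09] [2.33 0.3  0.7 ]
True 13.6 [518.29  92.63  98.07] [-1.01 -0.28  3.49] 15.269015657998498
[518.35  92.67  98.07] [-0.83 -0.9   3.86]
214 [536.1  92.5  59.7]
218 [533.   92.5  58.6]
222 [530.9  92.5  59.9]
226 [531.   92.6  65.8]
230 [528.1  92.5  65.2]
234 [526.1  92.6  66.4]
238 [526.5  92.6  72.4]
242 [526.1  92.6  76.5]
```

View pics/w8c.png

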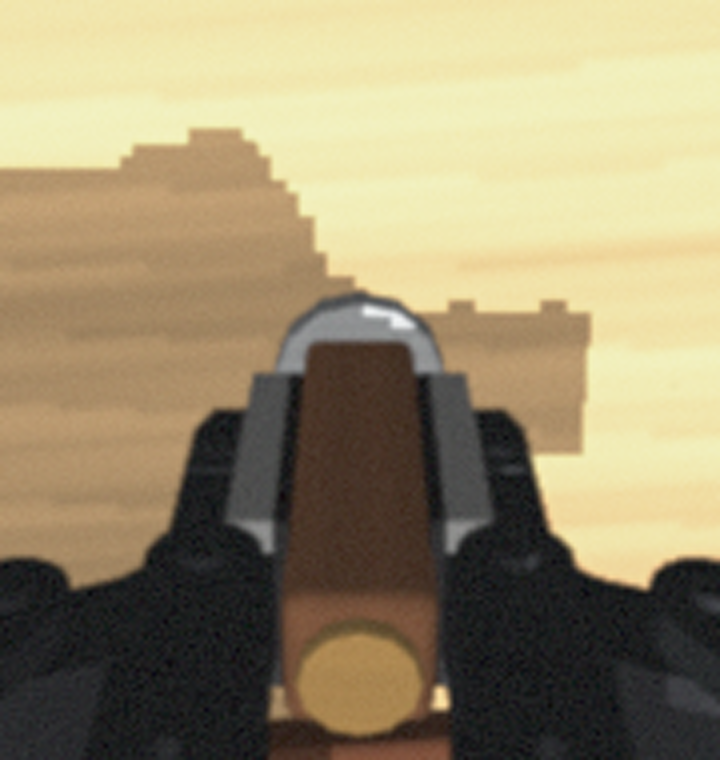

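```bash
python3 - <<'E'
from h import *
from rig import bot
r=bot.servo_line([518.2,92.6,96.5],speed=5,until_force=5)
s=bot.read_state();print(r,s['clock'],s['ee_pos'].round(2),s['ft_force'].round(2))
bot.move_gripper(45)
s=bot.read_state();e=s['ee_pos'];print(e,s['ft_force'].round(2))
bot.servo_line([e[0],e[1],200],speed=90)
bot.move_to([560,30,235],down([0,-1]));bot.dwell(0.3)
c,s=snap(bot,'w9');print(s['clock'],s['ee_pos'].round(1),s['ft_force'].round(2))
t=bot.read_camera('scene');cv2.imwrite('pics/s9.png',t['image'])
crop(c['image'],130,130,290,330,4,'pics/w9c.png');crop(t['image'],290,150,440,310,5,'pics/s9c.png')
E
```

```text
True 14.075 [518.58  92.66  98.06] [ 0.14 -0.82  4.94]
[518.5200479   92.63894712  97.85236388] [-0.69  0.07 -0.8 ]
16.475 [559.7  30.6 234.7] [-0.24 -0.55 -0.38]
```

View pics/w9.png

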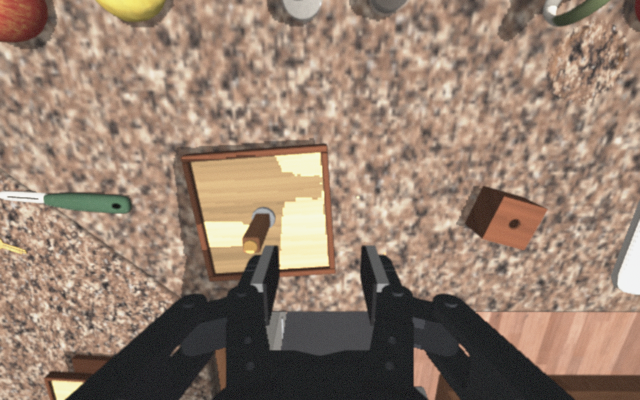

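View pics/s9c.png

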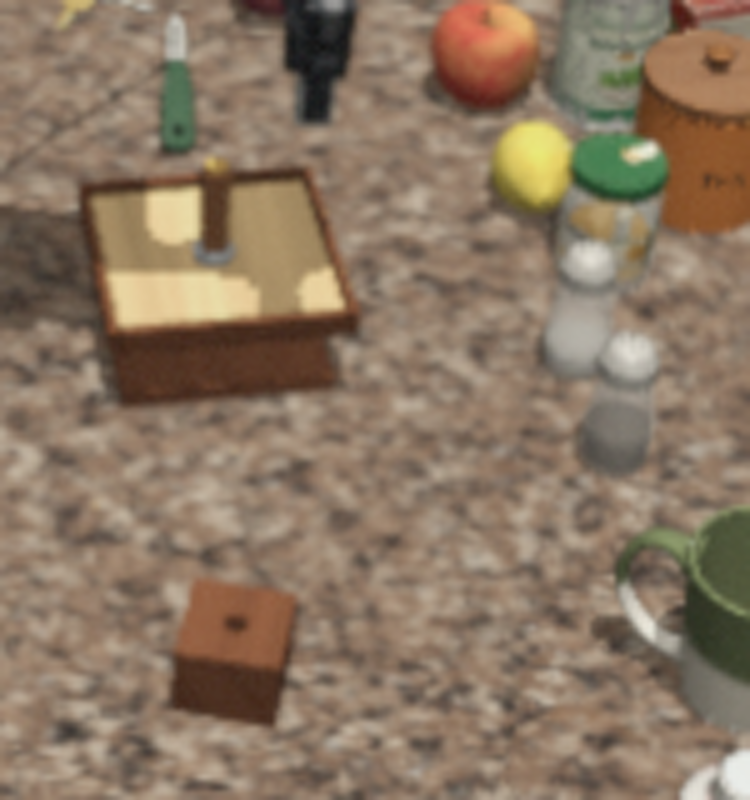

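```bash
python3 - <<'E'
from h import *
from rig import bot
c,s=pickle.load(open('pics/w9.pkl','rb'))
for u,v in [(259,211),(263,210),(267,213),(272,220),(250,245),(251,247),(262,200),(285,215)]: print(u,v,bydepth(c,u,v,s).round(1))
# predicted pixels at home, axis (518.3,92.6)
for z in(66,129): print(z,proj(c,[518.3,92.6,z],s))
E
```

```text
259 211 [527.6  96.3  65.6]
263 210 [529.   91.7  66.4]
267 213 [526.2  87.3  67.9]
272 220 [516.8  82.8  65.2]
250 245 [520.2  92.3 128.8]
251 247 [517.8  91.8 128.1]
262 200 [537.7  93.7  58.4]
285 215 [520.1  69.1  58.7]
66 [262.8555745 219.0185227]
129 [249.80086566 247.00980348]
```

View pics/w9c.png

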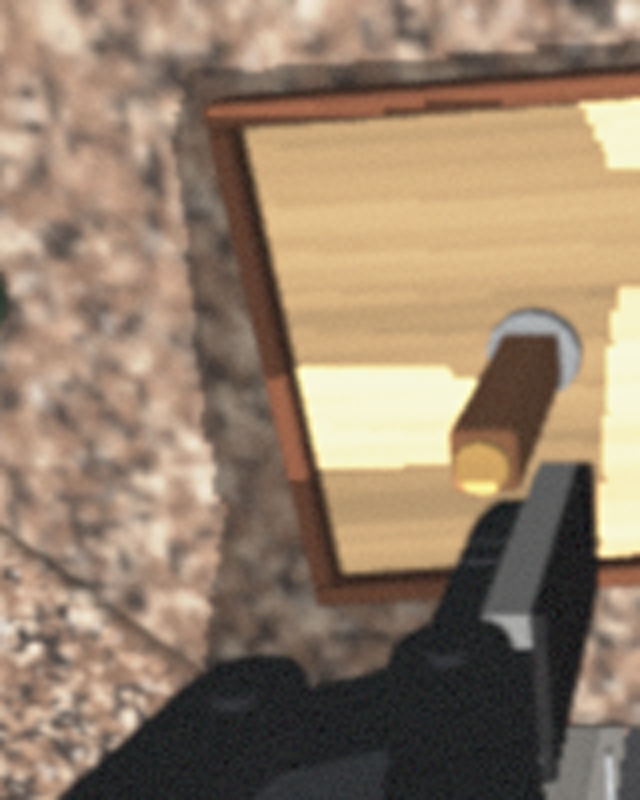

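The collar top measures about 66 mm and the cap top about 129 mm. Both match the pin being home, upright and free of the gripper.

```bash
python3 - <<'E'
from rig import bot
print(bot.finish_job(), bot.read_state()['clock'])
E
```

```text
the job is handed in; nothing more can be done
the job is handed in; nothing more can be done
```

The pin is home in the larger stand with its collar flat on the tray, and I have let go and handed the job in at about 16.5 s.

**What I did:** I lifted the pin from its rest and lowered it into the tray's hole without touching the edge. With the pin I then dragged the tray about 5.8 mm until its hole was over the post's hole. I pushed down slowly until the collar touched, pressed gently, released and backed off.

**Last checks:**
- **Seating:** The collar met the tray with the gripper at a height of 98.07 mm, against 98.1 mm predicted. After release, the depth picture put the collar top at about 66 mm and the cap at about 129 mm, both as they should be at home. Pin and cap lined up, so the pin stands upright.
- **Forces:** The readings I took stayed within about 5 N. They are samples, and the pressing moves had force stops of 14 N at most.
- **Other things on the worktop:** The rest and both shakers show no movement in the last scene picture, and the green peeler shows none in the pictures I viewed. I checked this by eye only.

**Disagreements:**
- The wrist sensor showed almost none of the expected 3 to 10 N from the springs on the way down, although the depth readings confirm the pin went in without slipping in the gripper.
- The scene camera put the tray several millimetres off from the other two cameras, so I did not use it for measuring.

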